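# Pack the finished sample set at the curing line

### The job

Pack the finished samples into the wooden tray: the round bottle with a cap into the small round nest, the square bottle with a cap into the square nest, and the jar with a lid into the large round nest, each standing upright on the tray floor inside its nest. They are glass, so set each one down before letting go and do not drop it. Leave the three pieces that have no cap or lid standing where they are.

Things in the scene. Friction and masses are not known exactly. Their poses are not given: they have to be found in the camera images.
- round_capped: Finished round bottle, coated in the same yellow as all the others: straight round body 52 mm in diameter up to 70 mm, narrowing shoulder to 80 mm, aluminium screw cap 30 mm in diameter from 80 to 105 mm (its top). Loose, glass, 0.13 to 0.25 kg. Origin at the centre of its underside, z up.
- square_capped: Finished square bottle, coated in the same yellow as all the others: body 46 x 46 mm up to 68 mm, aluminium cap 28 mm in diameter from 74 to 98 mm (its top). Loose, glass, 0.12 to 0.24 kg. Origin at the centre of its underside, z up, x and y square to its side faces.
- jar_capped: Finished jar, coated in the same yellow as all the others: wide round body 64 mm in diameter up to 46 mm, aluminium lid 60 mm in diameter from 50 to 64 mm (its top). Loose, glass, 0.12 to 0.24 kg. Origin at the centre of its underside, z up.
- round_open: Look-alike to leave alone: the same yellow round bottle without its cap; a bare yellow neck 22 mm in diameter with a dark mouth, top at 92 mm. Body 52 mm in diameter. Loose. Origin at the centre of its underside, z up.
- square_open: Look-alike to leave alone: the same yellow square bottle without its cap; a bare yellow neck 20 mm in diameter with a dark mouth, top at 86 mm. Body 46 x 46 mm. Loose. Origin at the centre of its underside, z up.
- jar_open: Look-alike to leave alone: the same yellow jar without its lid, open and empty, mouth rim 54 mm in diameter at 60 mm. Body 64 mm in diameter. Loose. Origin at the centre of its underside, z up.
- tray: Flat wooden tray fixed to the bench, 124 x 324 mm (its x and y), floor 5 mm thick, rim 18 mm high, a wire handle at each end (to 183 mm from the centre). The three nests stand in a row along its y, 100 mm apart, in any order. Origin at the centre of its underside, z up.
- nest_round: Small round nest: black plastic ring fixed in the tray, 70 mm inside and 80 mm outside diameter, 12 mm high, open in the middle to the tray floor; for the round bottle. Origin at its centre on the tray floor (5 mm above the bench), z up, x and y along the tray's.
- nest_square: Square nest: black plastic frame fixed in the tray, 66 x 66 mm inside and 76 x 76 mm outside, sides along its x and y, 12 mm high, open in the middle to the tray floor; for the square bottle, whose sides must be roughly in line with it to go in. Origin at its centre on the tray floor (5 mm above the bench), z up, x and y along the tray's.
- nest_jar: Large round nest: black plastic ring fixed in the tray, 86 mm inside and 96 mm outside diameter, 12 mm high, open in the middle to the tray floor; for the jar. Origin at its centre on the tray floor (5 mm above the bench), z up, x and y along the tray's.
Mind the look-alikes: they are no part of the job. Leave any blue look-alike of the jar_capped alone.

How it is judged:
At the end, for the whole second after the job is handed in: Each capped piece stands in its own nest: within 13 mm of the nest's centre, its underside within 4 mm of the tray floor, tilted less than 0.1 rad, released and at rest. The three open pieces stand within 30 mm of where they started, tilted less than 0.1 rad (horizontal distance between round_capped and nest_round below 0.013 m and z of round_capped in the frame of nest_round below 0.004 m and angle between each of round_capped, square_capped, jar_capped, round_open, square_open, jar_open's own z axis and vertical below 0.1 rad and linear speed of each of round_capped, square_capped, jar_capped, round_open, square_open, jar_open below 0.02 m/s and angular speed of each of round_capped, square_capped, jar_capped below 0.3 rad/s and contact force between each of round_capped, square_capped, jar_capped and the fingers below 0.1 N and horizontal distance between square_capped and nest_square below 0.013 m and z of square_capped in the frame of nest_square below 0.004 m and horizontal distance between jar_capped and nest_jar below 0.013 m and z of jar_capped in the frame of nest_jar below 0.004 m and distance of each of round_open, square_open, jar_open from where it was at the start of the episode below 0.03 m); the robot touches nothing.
It fails at once if a piece without a cap or lid is moved more than 30 mm or tipped over (distance of any of round_open, square_open, jar_open from where it was at the start of the episode above 0.03 m or angle between any of round_open, square_open, jar_open's own z axis and vertical above 0.5 rad).
It fails at once if a finished piece is let fall (moving over 0.5 m/s with no finger on it: a drop of more than about 13 mm) ((contact force between round_capped and the fingers below 0.05 N and linear speed of round_capped above 0.5 m/s) or (contact force between square_capped and the fingers below 0.05 N and linear speed of square_capped above 0.5 m/s) or (contact force between jar_capped and the fingers below 0.05 N and linear speed of jar_capped above 0.5 m/s)).
It also fails if it takes over 88 s, if anything falls off the work surface, if the arm or the gripper's body presses on something with over 40 N, if the wrist force passes 120 N, or if a joint passes its speed limit or range.

### The arm

A 7-joint arm with a two-finger parallel gripper is mounted at the origin on the work surface. World frame = base frame: x ahead of the robot, y to its left, z up, the work surface at z = 0. Lengths are in m, angles in rad, forces in N, time in s.
With the tool pointing down it reaches from about 0.4 to 0.875 m from the base axis. Payload 19.3 kg.
Tool frame: the origin (TCP) lies at the very end of the fingers, on their centre line; the grasp point (between the pads) lies 19 mm behind it; z points along the fingers, y is the line along which they close (so a half turn about z gives the same grasp; the last joint's range is limited). The gripper opens to 85 mm and grips with 20 to 120 N. Pads are 22 mm wide; open, the fingers measure 114 mm over their backs; the gripper's body (76 mm by 85 mm) begins 54 mm behind the grasp point. The pads swing forward as they close: fully open they stand 13 mm farther back than shut.
Start: joints at [1.118, 0.521, -0.036, 1.599, 0.021, 1.021, -0.113], TCP at [0.233, -0.58, 0.205] pointing down, gripper open.
Joint ranges: [-2.91, 2.91], [-0.3, 2.13], [-1.5, 1.42], [0.17, 2.43], [-1.26, 4.41], [0.16, 1.93], [-2.52, 2.52]. Speed limits (rad/s): [1.89, 1.89, 2.39, 2.39, 3.01, 3.01, 3.01].

### API

Orientations are given as [roll, pitch, yaw] about the fixed x, y, z axes, in that order (R = Rz(yaw) Ry(pitch) Rx(roll)).
In Python, from workcell import bot gives the robot as it stands.
- The arm moves only by the shell command python3 -m crank 'ROWS' [FORCE]. ROWS is a JSON object of lists of equal length, an entry for each row: "travel": the shift along the world's x, y, z in cm, a list of three; "turn": the turn, a rotation vector about the world's x, y, z in degrees, a list of three; "gripper": the closure, from 0 (fully open) to 1 (shut). A call has exactly 5 rows; each row is the pose to reach, as a shift and turn from the pose commanded when the call began; what a row does not reach only later rows make up. A row lasts 1/10 s, in which the tool goes at most 50 mm and 8.59 degrees, less where a joint would pass 70% of its speed; a pose out of reach is approached as far as the arm can. A call with a gripper value outside its range is refused whole. The fingers move at their own pace and stop on an object; FORCE is the grip in N (left out, the last holds). Time passes only in rows, so rows that repeat a pose let the fingers close, or fill a call up. It gives the time, the measured TCP pose, the force, the opening and the grip force at its end, in the units of the state.
- bot.observe(): the state, without advancing time (a new reading comes with each control period).
- bot.grab_frame(name): name is "side" or "top"; returns a dict with "pixels" (400x640x3 uint8, red, green, blue), "fx", "fy", "cx", "cy" (pixels), "extrinsics" (4x4, takes a point from world to camera coordinates). Camera axes: x right, y down, z forward; pixel columns grow to the right and rows downward; lengths in m; the calibration is good to about 2 mm. A picture is of the moment at which its call begins. There is no depth.
- bot.job_done(): hands the job in; it is judged then, once.
The state is a dict: "clock": time; "qpos": joint angles; "qd": joint speeds; "joint_efforts": joint torques, N m; "position": TCP position; "tool_rot": TCP orientation; "force": force on the tool from outside, world axes, zero at the start; "moment": the same for the moment, N m; "grip_width": finger opening in m; "finger_force": force on a finger pad.
Only numpy, scipy, OpenCV 4.12 (cv2) and the standard library are available. Lean on these libraries where they do the work, as an engineer would, in place of code of your own. Each camera call takes 0.05 s, during which the arm holds its last target. There are 200 camera calls.

## Working session

There is one attempt and no reset: what is moved stays moved. The work goes in short steps, Python scripts to look and compute and a shell command to move; the robot and the scene stay as the last step left them, time stands still between calls to the robot, and variables do not carry over. Pictures are saved under pics/ and viewed, at most 14 in all, crops included, and the job is handed in when it is done.

```bash
mkdir -p pics; ls; python3 - <<'E'
from workcell import bot
import cv2,numpy as np
s=bot.observe();print({k:np.round(v,3).tolist() for k,v in s.items()})
for n in("side","top"):
    f=bot.grab_frame(n);cv2.imwrite(f"pics/{n}0.png",f["pixels"][:,:,::-1]);print(n,f["fx"],f["fy"],f["cx"],f["cy"],np.round(f["extrinsics"],3).tolist())
E
```

```text
pics
{'clock': 0.0, 'qpos': [1.118, 0.522, -0.036, 1.6, 0.021, 1.021, -0.113], 'qd': [-0.001, -0.001, -0.001, -0.001, 0.001, -0.001, -0.001], 'joint_efforts': [-0.0, -92.712, 1.98, -36.993, 0.018, 0.008, -0.0], 'position': [0.233, -0.579, 0.204], 'tool_rot': [-3.14, 0.0, 0.383], 'force': [-0.138, -0.864, -1.061], 'moment': [0.004, -0.012, 0.028], 'finger_force': 0.0, 'grip_width': 0.085}
side 426.2435619662789 426.2435619662789 325.53815676023805 200.7625015934544 [[-0.959, -0.284, -0.012, 0.568], [-0.146, 0.528, -0.837, 0.104], [0.244, -0.8, -0.548, 0.87], [0.0, 0.0, 0.0, 1.0]]
top 466.4195951033487 466.4195951033487 323.26192074617296 196.996065445207 [[0.085, -0.996, 0.004, -0.043], [-0.974, -0.084, -0.209, 0.593], [0.209, 0.014, -0.978, 1.329], [0.0, 0.0, 0.0, 1.0]]
```

View pics/top0.png

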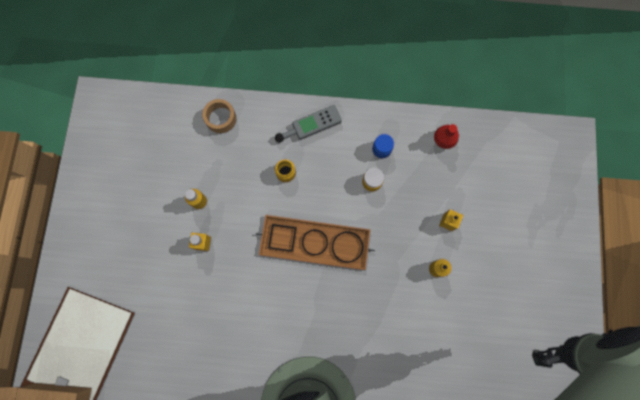

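View pics/side0.png

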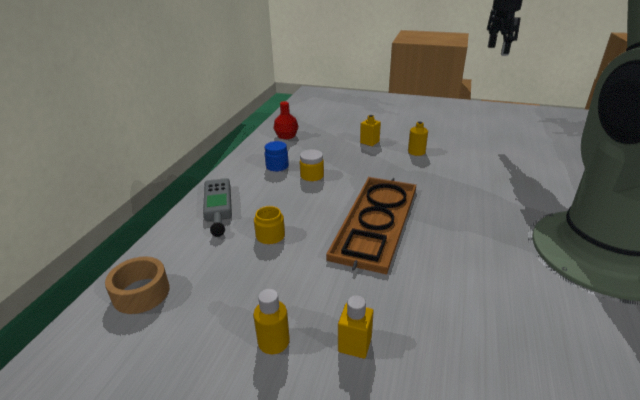

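Top view: capped round bottle at about (195,198), capped square at (200,242), lidded jar at (373,179). The open pieces are at (285,171), (452,220) and (441,268). Tray nests: square (281,237), small round (314,242), large round (347,247). Side view: round (270,320), square (356,325), jar (312,165), tray (375,225). Next I zoom in to measure.

```bash
python3 - <<'E'
import cv2,numpy as np
def crop(im,x,y,w,h,s):
    return cv2.resize(im[y:y+h,x:x+w],None,fx=s,fy=s,interpolation=cv2.INTER_CUBIC)
t=cv2.imread("pics/top0.png");s=cv2.imread("pics/side0.png")
a=crop(t,160,170,80,100,5) # 400x500
b=crop(t,340,130,80,100,5)
cv2.imwrite("pics/tc.png",np.hstack([a,b]))
a=crop(s,230,270,160,100,5)
cv2.imwrite("pics/sc.png",a)
cv2.imwrite("pics/tt.png",crop(t,250,205,130,75,6))
E
```

```text
(no output)
```

View pics/tc.png

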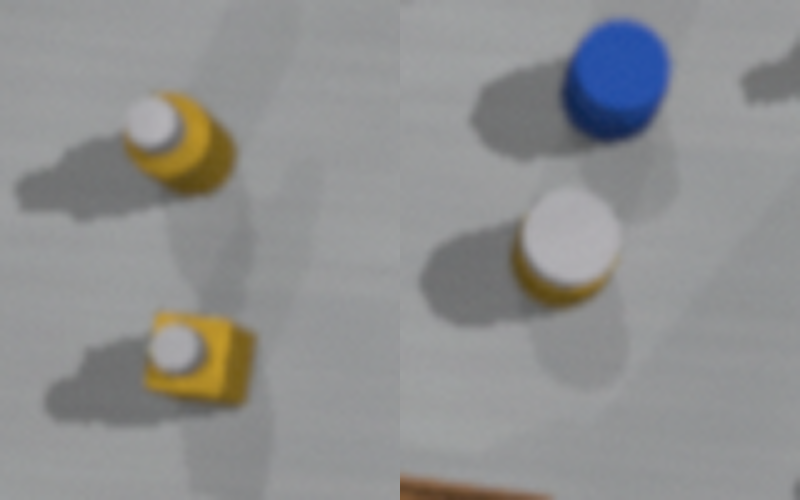

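View pics/sc.png

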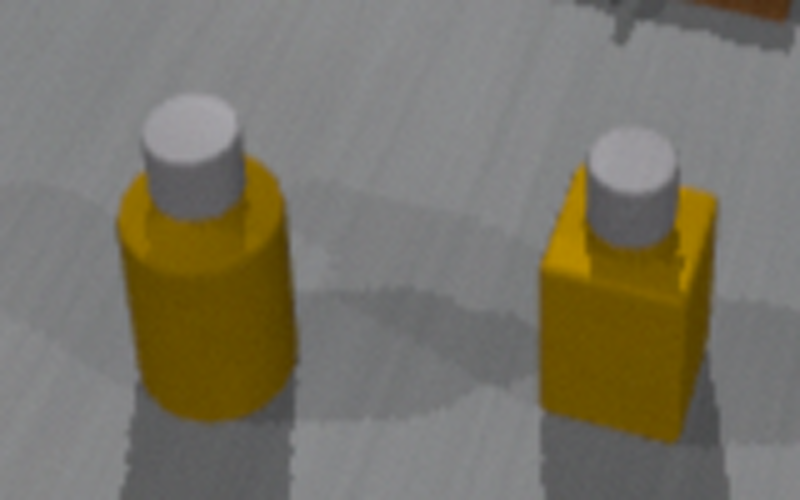

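View pics/tt.png

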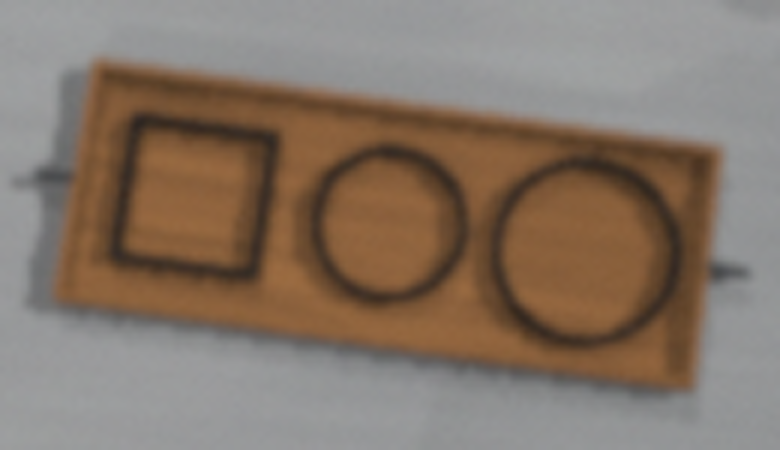

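Crops (5x/6x scale). Cap-top centres in the top view: round (152,124), square (175,349), jar (171,237 in its half). In the side view: round cap (192,129), square cap (633,160). Nest centres in the tray crop: square (196,196), round (389,224), large (587,252). I still need the side view of the tray and jar.

```bash
python3 - <<'E'
import cv2,numpy as np
s=cv2.imread("pics/side0.png")
cv2.imwrite("pics/st.png",cv2.resize(s[140:280,270:430],None,fx=4,fy=4,interpolation=cv2.INTER_CUBIC))
E
```

```text
(no output)
```

View pics/st.png

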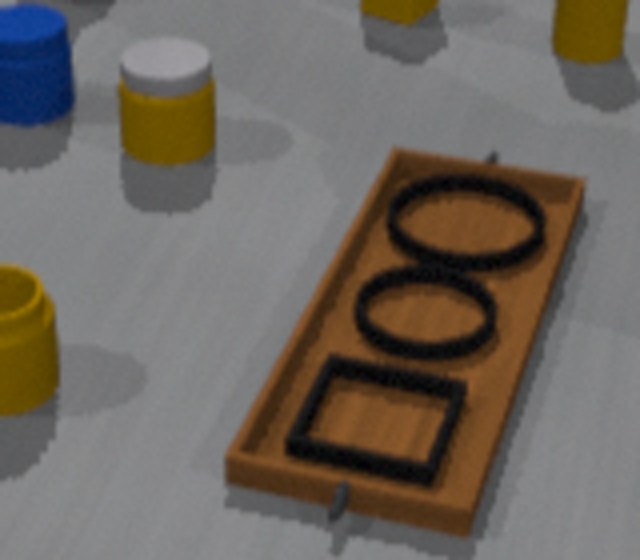

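Side crop (4x): jar lid centre at (166,60), large ring (466,217), small ring (426,305), square frame (380,411). Rim corners: (393,150), (585,180), (470,515), (228,462).

```bash
cat >geo.py <<'E'
from workcell import bot
import cv2,numpy as np
F={n:bot.grab_frame(n) for n in("top","side")}
def P(n):
    f=F[n];return np.array([[f["fx"],0,f["cx"]],[0,f["fy"],f["cy"]],[0,0,1]])@f["extrinsics"][:3]
def px(u,v,ox,oy,s): return ((u+.5)/s-.5+ox,(v+.5)/s-.5+oy)
def tri(a,b):
    X=cv2.triangulatePoints(P("top"),P("side"),np.array(a,float).reshape(2,1),np.array(b,float).reshape(2,1))[:,0]
    return X[:3]/X[3]
def plane(n,p,z):
    M=P(n);H=M[:,[0,1,3]].copy();H[:,2]+=M[:,2]*z
    q=np.linalg.solve(H,[*p,1]);return q[:2]/q[2]
E
python3 - <<'E'
from geo import *
L=lambda u,v:px(u,v,160,170,5); J=lambda u,v:px(u,v,340,130,5); T=lambda u,v:px(u,v,250,205,6)
S=lambda u,v:px(u,v,230,270,5); K=lambda u,v:px(u,v,270,140,4)
for n,a,b,z in[("round",L(152,124),S(192,129),.105),("square",L(175,349),S(633,160),.098),("jar",J(171,237),K(166,60),.064),
 ("nsq",T(196,196),K(380,411),.017),("nro",T(389,224),K(426,305),.017),("njar",T(587,252),K(466,217),.017)]:
    print(n,np.round(tri(a,b),4),np.round(plane("top",a,z),4),np.round(plane("side",b,z),4))
for n,pts,z in[("top",[T(97,62),T(720,148),T(690,388),T(57,300)],.018),("side",[K(228,462),K(393,150),K(585,180),K(470,515)],.018),("top",[L(155,312),L(235,318),L(220,400),L(146,390)],.068),("side",[S(585,165),S(717,200),S(683,290),S(541,265)],.068)]:
    q=np.array([plane(n,p,z) for p in pts]);d=np.roll(q,-1,0)-q
    print(n,np.round(q.mean(0),4),np.round(np.hypot(*d.T),4),np.round(np.degrees(np.arctan2(d[:,1],d[:,0]))%90,1))
E
```

```text
round [0.5623 0.3921 0.1051] [0.5606 0.3917] [0.5645 0.392 ]
square [0.4345 0.362  0.0983] [0.433  0.3619] [0.4364 0.3617]
jar [ 0.6702 -0.1384  0.0639] [ 0.669  -0.1386] [ 0.6717 -0.1385]
nsq [0.4709 0.1216 0.0168] [0.4699 0.1215] [0.472  0.1218]
nro [0.4653 0.0233 0.0177] [0.4641 0.0233] [0.4671 0.0223]
njar [ 0.4599 -0.0771  0.0157] [ 0.4586 -0.0771] [ 0.4612 -0.0752]
top [0.4644 0.0226] [0.3195 0.1215 0.3189 0.1219] [87.  86.6 87.  86.9]
side [0.4667 0.0234] [0.3243 0.1233 0.3251 0.1218] [87.2 87.6 86.9 87.3]
top [0.4332 0.3617] [0.047  0.0482 0.0436 0.0456] [ 0.6 87.5 87.2  1.7]
side [0.4362 0.3612] [0.0429 0.0373 0.0429 0.0426] [86.1 85.6  3.2 86.1]
```

Both views agree: heights come out at 105, 98, 64 and 17 mm, and the tray and square bottle are both yawed about -3°. I take the jar first, gripping with the closing axis at about 42° so the fingers clear the blue jar.

```bash

python3 -m crank '{"travel":[[3,3,0],[6,6,0],[9,9,0],[12,12,0],[15,15,0]],"turn":[[0,0,7],[0,0,14],[0,0,21],[0,0,28],[0,0,35]],"gripper":[0,0,0,0,0]}' 40
python3 -m crank '{"travel":[[3,3,0],[6,6,0],[9,9,0],[12,12,0],[15,15,0]],"turn":[[0,0,8],[0,0,16],[0,0,24],[0,0,32],[0,0,40]],"gripper":[0,0,0,0,0]}'
python3 -m crank '{"travel":[[3,3,0],[6,6,0],[9,9,0],[12,12,0],[13.7,14,0]],"turn":[[0,0,7],[0,0,14],[0,0,21],[0,0,28],[0,0,35]],"gripper":[0,0,0,0,0]}'
```

```text
clock: 0.7
position: [0.3843, -0.4284, 0.205]
tool_rot: [-3.142, 0.0, 0.999]
force: [0.7, -0.0, -0.4]
grip_width: 0.0854
finger_force: 0.0
clock: 1.2
position: [0.5344, -0.2785, 0.205]
tool_rot: [-3.142, 0.0, 1.697]
force: [0.9, -0.9, -0.2]
grip_width: 0.0858
finger_force: 0.0
clock: 1.7
position: [0.672, -0.1367, 0.2046]
tool_rot: [3.141, -0.001, 2.31]
force: [-0.7, 0.7, 0.1]
grip_width: 0.0855
finger_force: 0.0
```

```bash

python3 -m crank '{"travel":[[0,0,-3],[0,0,-6],[0,0,-9],[0,0,-11],[0,0,-11.5]],"turn":[[0,0,0],[0,0,0],[0,0,0],[0,0,0],[0,0,0]],"gripper":[0,0,0,0,0]}'
python3 - <<'E'
from geo import *
print(bot.observe()["position"])
cv2.imwrite("pics/j1.png",np.vstack([cv2.resize(F["top"]["pixels"][130:230,320:440,::-1],None,fx=3,fy=3),cv2.resize(F["side"]["pixels"][90:190,250:370,::-1],None,fx=3,fy=3)]))
E
```

```text
clock: 2.2
position: [0.6691, -0.1397, 0.0874]
tool_rot: [-3.139, -0.003, 2.303]
force: [0.3, 0.7, 1.3]
grip_width: 0.0852
finger_force: 0.0
[ 0.67024596 -0.13973116  0.08968972]
```

View pics/j1.png

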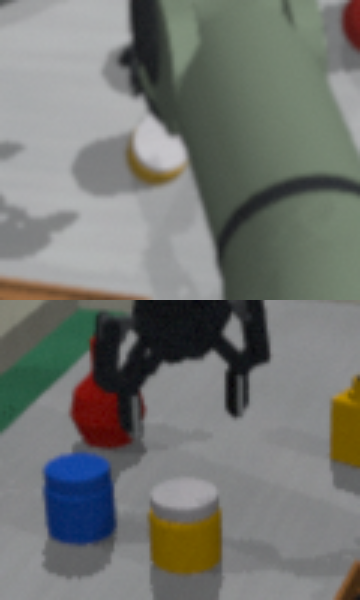

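The side view shows the open fingers centred over the jar column, with the blue jar clear. I descend to TCP z = 0.014 and grip.

```bash

python3 -m crank '{"travel":[[0,0.1,-2],[0,0.1,-4],[0,0.1,-6],[0,0.1,-7.3],[0,0.1,-7.6]],"turn":[[0,0,0],[0,0,0],[0,0,0],[0,0,0],[0,0,0]],"gripper":[0,0,0,0,0]}'
python3 -m crank '{"travel":[[0,0,0],[0,0,0],[0,0,0],[0,0,0],[0,0,0]],"turn":[[0,0,0],[0,0,0],[0,0,0],[0,0,0],[0,0,0]],"gripper":[0.4,0.4,0.6,0.6,0.6]}'
python3 -m crank '{"travel":[[0,0,0],[0,0,0],[0,0,0],[0,0,0],[0,0,0]],"turn":[[0,0,0],[0,0,0],[0,0,0],[0,0,0],[0,0,0]],"gripper":[0.6,0.6,0.6,0.6,0.6]}'
```

```text
clock: 2.8
position: [0.6703, -0.1388, 0.0136]
tool_rot: [-3.141, -0.0, 2.303]
force: [-0.5, 0.2, -0.3]
grip_width: 0.0853
finger_force: 0.0
clock: 3.3
position: [0.6713, -0.1388, 0.0154]
tool_rot: [3.14, 0.002, 2.303]
force: [-1.1, 0.1, 7.6]
grip_width: 0.0584
finger_force: 41.4
clock: 3.8
position: [0.6713, -0.1388, 0.0154]
tool_rot: [3.14, 0.002, 2.303]
force: [-1.3, 1.0, 7.9]
grip_width: 0.0586
finger_force: 41.4
```

Width 58 mm rather than 64, plus about 8 N upward: I look before lifting.

```bash

python3 - <<'E'
from geo import *
cv2.imwrite("pics/j2.png",cv2.resize(F["side"]["pixels"][110:200,250:370,::-1],None,fx=5,fy=5,interpolation=cv2.INTER_CUBIC))
E
```

```text
(no output)
```

View pics/j2.png

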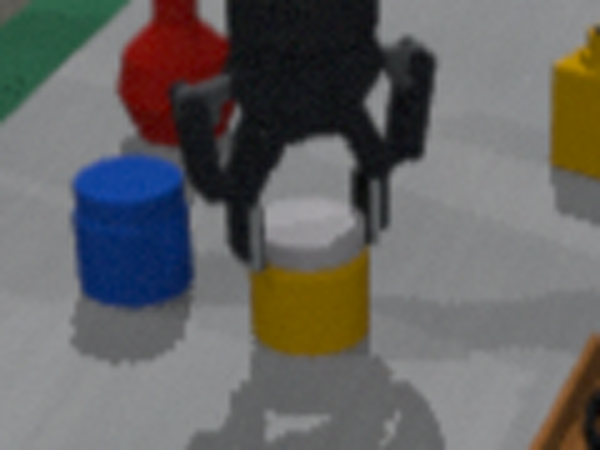

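The fingertips sit about 30 mm higher than the reported TCP, resting on the jar's shoulder, so the pads hold the lid squarely. That grip is firm and usable. I lift a little and check that the jar comes along and hangs straight.

```bash

python3 -m crank '{"travel":[[0,0,0.5],[0,0,1.5],[0,0,3],[0,0,4.5],[0,0,6]],"turn":[[0,0,0],[0,0,0],[0,0,0],[0,0,0],[0,0,0]],"gripper":[0.6,0.6,0.6,0.6,0.6]}' 50
python3 -m crank '{"travel":[[-3,1,0],[-7,2,0],[-11,3,0],[-15,4.4,0],[-18,5.3,0]],"turn":[[0,0,0],[0,0,0],[0,0,0],[0,0,0],[0,0,0]],"gripper":[0.6,0.6,0.6,0.6,0.6]}'
python3 -m crank '{"travel":[[-2,0.6,0],[-3,0.9,0],[-3,0.9,-1],[-3,0.9,-2],[-3,0.9,-2]],"turn":[[0,0,0],[0,0,0],[0,0,0],[0,0,0],[0,0,0]],"gripper":[0.6,0.6,0.6,0.6,0.6]}'
python3 - <<'E'
from geo import *
cv2.imwrite("pics/j3.png",np.hstack([cv2.resize(F["side"]["pixels"][130:270,310:430,::-1],None,fx=4,fy=4,interpolation=cv2.INTER_CUBIC),cv2.resize(F["top"]["pixels"][200:300,310:390,::-1],None,fx=4,fy=5.6)]))
E
```

```text
clock: 4.4
position: [0.6707, -0.1388, 0.0759]
tool_rot: [3.141, 0.001, 2.303]
force: [-0.0, 0.1, -1.3]
grip_width: 0.0583
finger_force: 53.4
clock: 4.9
position: [0.4883, -0.0853, 0.075]
tool_rot: [-3.141, 0.001, 2.303]
force: [0.9, 0.9, -1.5]
grip_width: 0.0586
finger_force: 53.6
clock: 5.4
position: [0.4606, -0.0768, 0.0525]
tool_rot: [-3.141, -0.001, 2.302]
force: [0.4, -0.1, -1.2]
grip_width: 0.0586
finger_force: 53.6
```

View pics/j3.png

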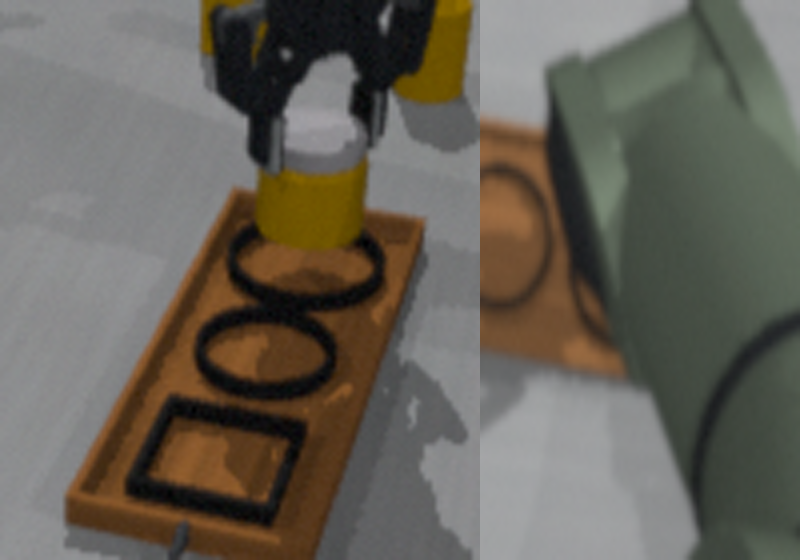

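The jar hangs upright above the large ring, with its lid centre at crop (324,135). I check that against the nest numerically.

```bash

python3 - <<'E'
from geo import *
p=px(324,133,310,130,4)
for z in(.098,.101,.104): print(plane("side",p,z))
print(bot.observe()["position"])
E
python3 -m crank '{"travel":[[0,0,-1],[0,0,-2],[0,0,-2.5],[0,0,-2.9],[0,0,-3.1]],"turn":[[0,0,0],[0,0,0],[0,0,0],[0,0,0],[0,0,0]],"gripper":[0.6,0.6,0.6,0.6,0.6]}'
```

```text
[ 0.45741212 -0.08379059]
[ 0.45671372 -0.07816823]
[ 0.45601531 -0.07254587]
[ 0.46078278 -0.07671032  0.05386906]
clock: 6.1
position: [0.4602, -0.0766, 0.0225]
tool_rot: [-3.141, -0.001, 2.303]
force: [-0.5, -0.1, -1.7]
grip_width: 0.0581
finger_force: 53.6
```

```bash

python3 -m crank '{"travel":[[0,0,-0.1],[0,0,-0.2],[0,0,-0.3],[0,0,-0.3],[0,0,-0.3]],"turn":[[0,0,0],[0,0,0],[0,0,0],[0,0,0],[0,0,0]],"gripper":[0.6,0.6,0.6,0.6,0.6]}'
```

```text
clock: 6.6
position: [0.4606, -0.0768, 0.0205]
tool_rot: [3.141, 0.001, 2.303]
force: [-2.2, 0.3, 8.9]
grip_width: 0.0585
finger_force: 55.0
```

Seated, with about 10 N of contact. I release and rise.

```bash

python3 -m crank '{"travel":[[0,0,0],[0,0,0],[0,0,0],[0,0,0],[0,0,0]],"turn":[[0,0,0],[0,0,0],[0,0,0],[0,0,0],[0,0,0]],"gripper":[0.3,0.2,0,0,0]}'
python3 -m crank '{"travel":[[0,0,1],[0,0,3],[0,0,6],[0,0,10],[0,0,14]],"turn":[[0,0,0],[0,0,0],[0,0,0],[0,0,0],[0,0,0]],"gripper":[0,0,0,0,0]}'
python3 -m crank '{"travel":[[0,4.5,1],[0,9,2],[0,13,2],[0,17,2],[0,21,2]],"turn":[[0,0,-8],[0,0,-16],[0,0,-24],[0,0,-32],[0,0,-40]],"gripper":[0,0,0,0,0]}'
python3 - <<'E'
from geo import *
cv2.imwrite("pics/j4.png",np.hstack([cv2.resize(F["side"]["pixels"][130:270,310:430,::-1],None,fx=3,fy=3),cv2.resize(F["top"]["pixels"][190:300,250:390,::-1],None,fx=3,fy=3)[:330],][0:1]+[cv2.resize(F["top"]["pixels"][190:295,250:390,::-1],None,fx=3,fy=4)]))
E
```

```text
clock: 7.1
position: [0.4604, -0.0768, 0.02]
tool_rot: [3.142, -0.0, 2.303]
force: [0.4, -0.2, -0.2]
grip_width: 0.0854
finger_force: 0.0
clock: 7.6
position: [0.4599, -0.0764, 0.162]
tool_rot: [-3.141, -0.001, 2.303]
force: [1.4, -0.8, 0.8]
grip_width: 0.0857
finger_force: 0.0
clock: 8.1
position: [0.4603, 0.1309, 0.1809]
tool_rot: [3.141, -0.0, 1.613]
force: [1.4, 0.0, 0.0]
grip_width: 0.0855
finger_force: 0.0
```

View pics/j4.png

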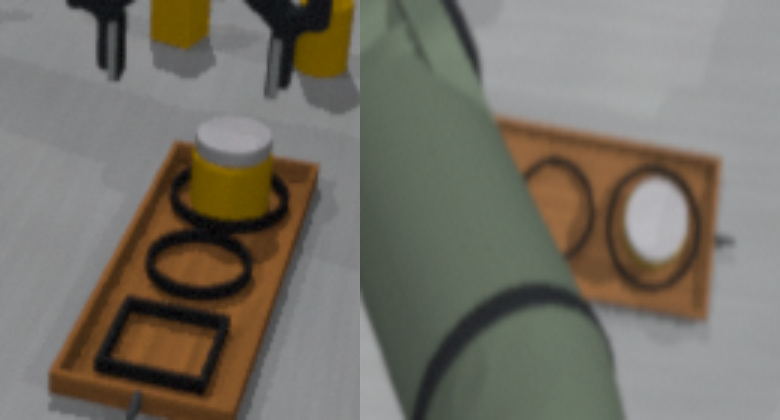

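The jar stands inside the large ring. I quantify that, and calibrate the fingertip height against the TCP reading.

```bash

python3 - <<'E'
from geo import *
print("jar",plane("top",(348.5,244.8),.069))
from scipy.optimize import least_squares
def zfit(xy,p):
    M=P("side")
    f=lambda z:(lambda q:q[:2]/q[2]-p)(M@[*xy,z[0],1])
    r=least_squares(f,[.1]);return r.x,r.fun
print("j4",zfit((.4603,.1309),px(192,87,310,130,3)))
print("j1",zfit((.6702,-.1397),px(183,128,250,90,3)))
print("j2",zfit((.6713,-.1388),px(316,252,250,110,5)))
E
```

```text
jar [ 0.45828967 -0.07749683]
j4 (array([0.216808]), array([0.59343199, 0.03357452]))
j1 (array([0.12645204]), array([ 0.40003433, -0.01333176]))
j2 (array([0.04801352]), array([-1.31750048,  0.04487556]))
```

The jar is within about 2 mm of its nest centre. The tips ride 31–36 mm above the reported TCP. Next is the square bottle.

```bash

python3 -m crank '{"travel":[[-0.5,4.8,0],[-1,9.6,0],[-1.6,14.4,0],[-2.2,19.2,0],[-2.6,23.1,0]],"turn":[[0,0,-1],[0,0,-2],[0,0,-3],[0,0,-4],[0,0,-4.5]],"gripper":[0,0,0,0,0]}'
python3 -m crank '{"travel":[[0,0,-1],[0,0,-3],[0,0,-5],[0,0,-6],[0,0,-6]],"turn":[[0,0,0],[0,0,0],[0,0,0],[0,0,0],[0,0,0]],"gripper":[0,0,0,0,0]}'
python3 - <<'E'
from geo import *
cv2.imwrite("pics/s1.png",cv2.resize(F["side"]["pixels"][180:370,230:430,::-1],None,fx=3,fy=3,interpolation=cv2.INTER_CUBIC))
E
```

```text
clock: 8.8
position: [0.4345, 0.3616, 0.1804]
tool_rot: [-3.141, -0.0, 1.54]
force: [1.2, -0.0, 0.2]
grip_width: 0.0856
finger_force: 0.0
clock: 9.3
position: [0.4347, 0.3589, 0.1192]
tool_rot: [-3.14, 0.001, 1.539]
force: [-0.7, 0.4, -0.4]
grip_width: 0.0855
finger_force: 0.0
```

View pics/s1.png

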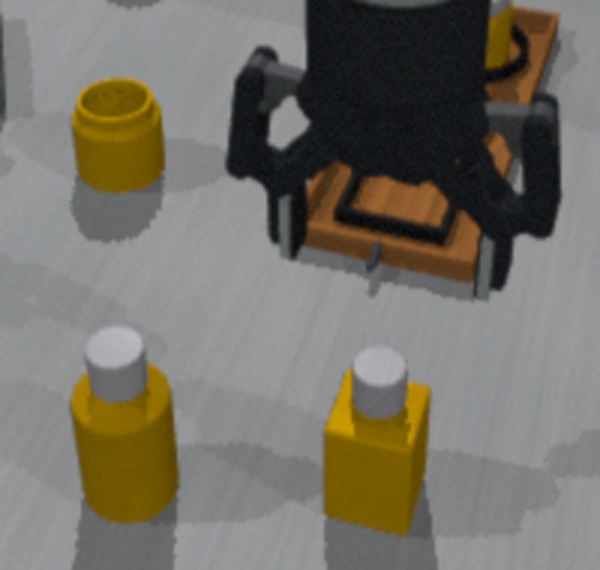

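The side view shows the fingers straddling the square bottle's line, tips at crop (285,255) and (485,295), with the round bottle clear. I verify alignment and descend in stages, watching the force.

```bash

python3 - <<'E'
from geo import *
from scipy.optimize import least_squares
o=bot.observe()["position"];print(o)
p=px(388,275,230,180,3);M=P("side")
f=lambda z:(lambda q:q[:2]/q[2]-p)(M@[.4347,.3618,z[0],1])
r=least_squares(f,[.1]);print(r.x,r.fun)
E
python3 -m crank '{"travel":[[0,0,-2],[0,0,-4],[0,0,-6],[0,0,-7.5],[0,0,-8.5]],"turn":[[0,0,0],[0,0,0],[0,0,0],[0,0,0],[0,0,0]],"gripper":[0,0,0,0,0]}'
python3 -m crank '{"travel":[[0,0,-0.7],[0,0,-1.4],[0,0,-2],[0,0,-2.5],[0,0,-2.5]],"turn":[[0,0,0],[0,0,0],[0,0,0],[0,0,0],[0,0,0]],"gripper":[0,0,0,0,0]}'
```

```text
[0.43514037 0.36046311 0.12097833]
[0.15889074] [-0.46731257 -0.01890743]
clock: 10.0
position: [0.4346, 0.3604, 0.0344]
tool_rot: [-3.141, 0.0, 1.54]
force: [-0.1, -0.6, 0.5]
grip_width: 0.0855
finger_force: 0.0
clock: 10.5
position: [0.4344, 0.3603, 0.0095]
tool_rot: [-3.141, 0.0, 1.54]
force: [-0.9, -0.3, -0.7]
grip_width: 0.0852
finger_force: 0.0
```

```bash

python3 -m crank '{"travel":[[0,0,0],[0,0,0],[0,0,0],[0,0,0],[0,0,0]],"turn":[[0,0,0],[0,0,0],[0,0,0],[0,0,0],[0,0,0]],"gripper":[0.3,0.4,0.6,0.8,0.8]}' 40
python3 -m crank '{"travel":[[0,0,0],[0,0,0],[0,0,0],[0,0,0],[0,0,0]],"turn":[[0,0,0],[0,0,0],[0,0,0],[0,0,0],[0,0,0]],"gripper":[0.8,0.8,0.8,0.8,0.8]}' 50
python3 -m crank '{"travel":[[0,0,0.5],[0,0,1],[0,0,2],[0,0,4],[0,0,6]],"turn":[[0,0,0],[0,0,0],[0,0,0],[0,0,0],[0,0,0]],"gripper":[0.8,0.8,0.8,0.8,0.8]}'
```

```text
clock: 11.0
position: [0.4348, 0.3606, 0.0104]
tool_rot: [3.141, -0.0, 1.54]
force: [-0.7, -1.4, 5.7]
grip_width: 0.0454
finger_force: 40.8
clock: 11.5
position: [0.4348, 0.3606, 0.0104]
tool_rot: [3.141, -0.0, 1.54]
force: [-0.3, -0.1, 7.1]
grip_width: 0.0457
finger_force: 49.9
clock: 12.0
position: [0.4344, 0.3604, 0.0712]
tool_rot: [-3.141, 0.0, 1.54]
force: [1.2, 1.0, -1.8]
grip_width: 0.0454
finger_force: 51.4
```

Square bottle gripped on its body (46 mm) and lifted. I carry it to the square nest.

```bash

python3 -m crank '{"travel":[[0.4,-3,0],[1.1,-7,0],[1.7,-11,0],[2.3,-15,0],[3,-19,0]],"turn":[[0,0,0],[0,0,0],[0,0,-1],[0,0,-1],[0,0,-1]],"gripper":[0.8,0.8,0.8,0.8,0.8]}'
python3 -m crank '{"travel":[[0.3,-3,0],[0.65,-5,0],[0.65,-5,-1],[0.65,-5,-2],[0.65,-5,-2]],"turn":[[0,0,0],[0,0,0],[0,0,0],[0,0,0],[0,0,0]],"gripper":[0.8,0.8,0.8,0.8,0.8]}'
python3 - <<'E'
from geo import *
print(bot.observe()["position"])
cv2.imwrite("pics/s2.png",cv2.resize(F["side"]["pixels"][150:280,300:440,::-1],None,fx=4,fy=4,interpolation=cv2.INTER_CUBIC))
E
```

```text
clock: 12.5
position: [0.4647, 0.1689, 0.0708]
tool_rot: [3.141, -0.0, 1.523]
force: [1.2, 0.3, -1.6]
grip_width: 0.0452
finger_force: 51.5
clock: 13.0
position: [0.4703, 0.1212, 0.049]
tool_rot: [-3.14, 0.0, 1.524]
force: [-0.4, 0.6, -1.4]
grip_width: 0.0453
finger_force: 51.4
[0.47074305 0.12149165 0.04987724]
```

View pics/s2.png

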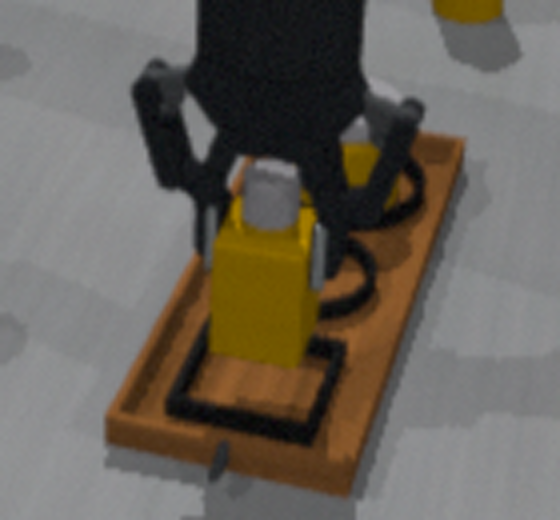

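The square bottle hangs upright and aligned above the frame. I lower it slowly.

```bash

python3 -m crank '{"travel":[[0,0,-0.8],[0,0,-1.6],[0,0,-2.3],[0,0,-2.9],[0,0,-3.1]],"turn":[[0,0,0],[0,0,0],[0,0,0],[0,0,0],[0,0,0]],"gripper":[0.8,0.8,0.8,0.8,0.8]}'
python3 -m crank '{"travel":[[0,0,-0.1],[0,0,-0.2],[0,0,-0.3],[0,0,-0.4],[0,0,-0.4]],"turn":[[0,0,0],[0,0,0],[0,0,0],[0,0,0],[0,0,0]],"gripper":[0.8,0.8,0.8,0.8,0.8]}'
```

```text
clock: 13.6
position: [0.4707, 0.1204, 0.0182]
tool_rot: [-3.141, 0.0, 1.523]
force: [0.4, -0.3, -1.8]
grip_width: 0.0453
finger_force: 51.4
clock: 14.1
position: [0.4713, 0.1204, 0.0154]
tool_rot: [3.141, 0.0, 1.522]
force: [-2.0, -0.6, 8.6]
grip_width: 0.0455
finger_force: 52.4
```

```bash

python3 -m crank '{"travel":[[0,0,0],[0,0,0],[0,0,0],[0,0,0],[0,0,0]],"turn":[[0,0,0],[0,0,0],[0,0,0],[0,0,0],[0,0,0]],"gripper":[0.5,0.3,0.1,0,0]}'
python3 -m crank '{"travel":[[0,0,0.5],[0,0,3],[0,0,7],[0,0,12],[0,0,16.5]],"turn":[[0,0,0],[0,0,0],[0,0,0],[0,0,0],[0,0,0]],"gripper":[0,0,0,0,0]}'
python3 -m crank '{"travel":[[1.5,4.5,0],[3,9,0],[4.5,13.5,0],[6,18,0],[7.5,22.5,0]],"turn":[[0,0,0],[0,0,0],[0,0,0],[0,0,0],[0,0,0]],"gripper":[0,0,0,0,0]}'
python3 -m crank '{"travel":[[1.65,4.7,0],[1.65,4.7,-2],[1.65,4.7,-4],[1.65,4.7,-6],[1.65,4.7,-6]],"turn":[[0,0,0],[0,0,0],[0,0,0],[0,0,0],[0,0,0]],"gripper":[0,0,0,0,0]}'
python3 - <<'E'
from geo import *
print(bot.observe()["position"])
cv2.imwrite("pics/r1.png",cv2.resize(F["side"]["pixels"][130:370,210:430,::-1],None,fx=2.5,fy=2.5,interpolation=cv2.INTER_CUBIC))
E
```

```text
clock: 14.6
position: [0.4711, 0.1204, 0.015]
tool_rot: [-3.142, -0.0, 1.522]
force: [-0.1, -0.1, 0.4]
grip_width: 0.0851
finger_force: 0.0
clock: 15.1
position: [0.4706, 0.1206, 0.1824]
tool_rot: [-3.141, -0.0, 1.523]
force: [0.7, -0.5, 0.6]
grip_width: 0.0853
finger_force: 0.0
clock: 15.6
position: [0.5464, 0.3471, 0.1804]
tool_rot: [3.142, 0.0, 1.522]
force: [0.8, -1.2, 0.1]
grip_width: 0.0855
finger_force: 0.0
clock: 16.1
position: [0.5614, 0.3915, 0.1177]
tool_rot: [-3.138, 0.002, 1.523]
force: [-0.8, -0.6, 0.4]
grip_width: 0.0855
finger_force: 0.0
[0.56259285 0.39248634 0.12065465]
```

View pics/r1.png

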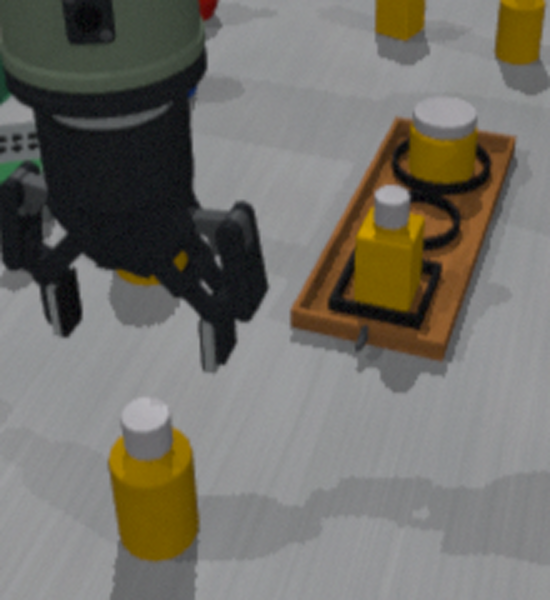

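The square bottle stands in its nest, and the gripper is over the round bottle. I descend to z = 0.013 and grip.

```bash

python3 -m crank '{"travel":[[0,0,-2],[0,0,-4],[0,0,-6],[0,0,-8],[0,0,-9]],"turn":[[0,0,0],[0,0,0],[0,0,0],[0,0,0],[0,0,0]],"gripper":[0,0,0,0,0]}'
python3 -m crank '{"travel":[[0,0,-0.6],[0,0,-1.2],[0,0,-1.7],[0,0,-1.7],[0,0,-1.7]],"turn":[[0,0,0],[0,0,0],[0,0,0],[0,0,0],[0,0,0]],"gripper":[0,0,0,0,0]}'
python3 -m crank '{"travel":[[0,0,0],[0,0,0],[0,0,0],[0,0,0],[0,0,0]],"turn":[[0,0,0],[0,0,0],[0,0,0],[0,0,0],[0,0,0]],"gripper":[0.3,0.4,0.6,0.8,0.8]}' 40
python3 -m crank '{"travel":[[0,0,0],[0,0,0],[0,0,0],[0,0,0],[0,0,0]],"turn":[[0,0,0],[0,0,0],[0,0,0],[0,0,0],[0,0,0]],"gripper":[0.8,0.8,0.8,0.8,0.8]}' 50
```

```text
clock: 16.7
position: [0.5627, 0.3924, 0.0299]
tool_rot: [3.142, -0.0, 1.522]
force: [0.2, 0.2, -0.0]
grip_width: 0.0852
finger_force: 0.0
clock: 17.2
position: [0.5627, 0.3926, 0.0134]
tool_rot: [3.141, -0.0, 1.523]
force: [-0.3, -0.3, 0.0]
grip_width: 0.0854
finger_force: 0.0
clock: 17.7
position: [0.5628, 0.3926, 0.0135]
tool_rot: [3.141, -0.0, 1.523]
force: [-1.0, -0.9, 5.8]
grip_width: 0.0505
finger_force: 41.2
clock: 18.2
position: [0.5628, 0.3926, 0.0135]
tool_rot: [3.141, -0.0, 1.522]
force: [-0.3, -1.0, 6.4]
grip_width: 0.0503
finger_force: 50.7
```

```bash

python3 -m crank '{"travel":[[0,0,0.5],[0,0,2.5],[0,0,6],[0,0,10],[0,0,15]],"turn":[[0,0,0],[0,0,0],[0,0,0],[0,0,0],[0,0,0]],"gripper":[0.8,0.8,0.8,0.8,0.8]}'
python3 -m crank '{"travel":[[-0.8,-3,0],[-1.7,-6.5,0],[-2.8,-10.5,0],[-3.8,-14.5,0],[-4.9,-18.5,0]],"turn":[[0,0,0],[0,0,0],[0,0,0],[0,0,0],[0,0,0]],"gripper":[0.8,0.8,0.8,0.8,0.8]}'
python3 -m crank '{"travel":[[-1,-4,0],[-2.1,-8,0],[-3.2,-12,0],[-4.2,-16,0],[-4.8,-18.4,0]],"turn":[[0,0,0],[0,0,0],[0,0,0],[0,0,0],[0,0,0]],"gripper":[0.8,0.8,0.8,0.8,0.8]}'
python3 -m crank '{"travel":[[0,0,-2],[0,0,-5],[0,0,-8],[0,0,-10],[0,0,-11]],"turn":[[0,0,0],[0,0,0],[0,0,0],[0,0,0],[0,0,0]],"gripper":[0.8,0.8,0.8,0.8,0.8]}'
python3 - <<'E'
from geo import *
print(bot.observe()["position"])
cv2.imwrite("pics/r2.png",cv2.resize(F["side"]["pixels"][130:280,300:440,::-1],None,fx=4,fy=4,interpolation=cv2.INTER_CUBIC))
E
```

```text
clock: 18.7
position: [0.5618, 0.3918, 0.1634]
tool_rot: [-3.14, 0.001, 1.523]
force: [1.4, 0.2, -1.1]
grip_width: 0.0504
finger_force: 52.4
clock: 19.2
position: [0.5129, 0.2058, 0.1631]
tool_rot: [3.142, 0.0, 1.523]
force: [1.5, 0.6, -0.9]
grip_width: 0.0503
finger_force: 52.5
clock: 19.7
position: [0.4645, 0.0204, 0.1632]
tool_rot: [-3.141, 0.001, 1.52]
force: [0.4, -0.0, -1.9]
grip_width: 0.0503
finger_force: 52.4
clock: 20.2
position: [0.4649, 0.0234, 0.0517]
tool_rot: [-3.14, 0.0, 1.523]
force: [0.0, 1.1, -2.0]
grip_width: 0.0503
finger_force: 52.5
[0.46511011 0.02358562 0.05239631]
```

View pics/r2.png

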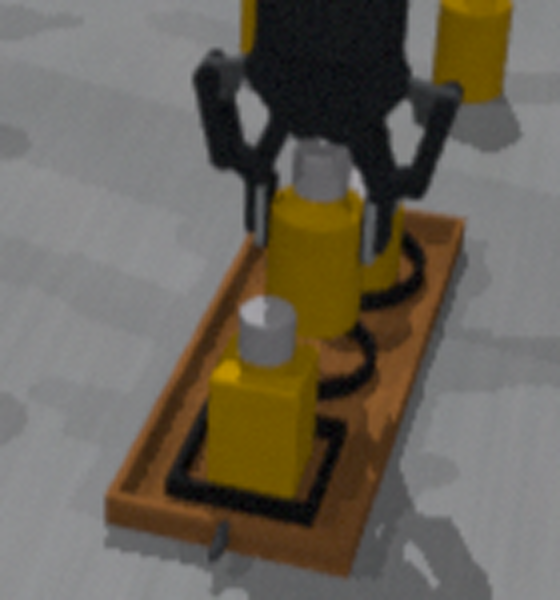

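The round bottle hangs upright over the small ring. I lower it to contact.

```bash

python3 -m crank '{"travel":[[0,0,-0.8],[0,0,-1.6],[0,0,-2.3],[0,0,-2.9],[0,0,-3.1]],"turn":[[0,0,0],[0,0,0],[0,0,0],[0,0,0],[0,0,0]],"gripper":[0.8,0.8,0.8,0.8,0.8]}'
python3 -m crank '{"travel":[[0,0,-0.1],[0,0,-0.2],[0,0,-0.3],[0,0,-0.4],[0,0,-0.4]],"turn":[[0,0,0],[0,0,0],[0,0,0],[0,0,0],[0,0,0]],"gripper":[0.8,0.8,0.8,0.8,0.8]}'
```

```text
clock: 20.8
position: [0.4653, 0.0234, 0.0214]
tool_rot: [-3.141, 0.0, 1.523]
force: [-0.6, 0.2, -1.7]
grip_width: 0.0506
finger_force: 52.5
clock: 21.3
position: [0.4658, 0.0234, 0.0184]
tool_rot: [3.141, 0.0, 1.522]
force: [-1.2, -0.2, 9.4]
grip_width: 0.0506
finger_force: 53.5
```

```bash

python3 -m crank '{"travel":[[0,0,0],[0,0,0],[0,0,0],[0,0,0],[0,0,0]],"turn":[[0,0,0],[0,0,0],[0,0,0],[0,0,0],[0,0,0]],"gripper":[0.5,0.3,0.1,0,0]}'
python3 -m crank '{"travel":[[0,0,0.5],[0,0,3],[0,0,7],[0,0,12],[0,0,17]],"turn":[[0,0,0],[0,0,0],[0,0,0],[0,0,0],[0,0,0]],"gripper":[0,0,0,0,0]}'
python3 -m crank '{"travel":[[0,4.5,1],[0,9,2],[0,13,3],[0,17,4],[0,21,4]],"turn":[[0,0,0],[0,0,0],[0,0,0],[0,0,0],[0,0,0]],"gripper":[0,0,0,0,0]}'
python3 -m crank '{"travel":[[0,4,0],[0,8,0],[0,12,0],[0,14,0],[0,14,0]],"turn":[[0,0,0],[0,0,0],[0,0,0],[0,0,0],[0,0,0]],"gripper":[0,0,0,0,0]}'
python3 - <<'E'
from geo import *
z=lambda a:cv2.resize(a,None,fx=3,fy=3,interpolation=cv2.INTER_CUBIC)
cv2.imwrite("pics/end.png",np.hstack([z(F["side"]["pixels"][90:270,310:430,::-1]),z(F["top"]["pixels"][120:300,245:380,::-1])]))
E
```

```text
clock: 21.8
position: [0.4656, 0.0234, 0.018]
tool_rot: [-3.142, -0.0, 1.522]
force: [1.0, 0.4, -0.2]
grip_width: 0.0854
finger_force: 0.0
clock: 22.3
position: [0.4649, 0.0237, 0.19]
tool_rot: [-3.141, -0.001, 1.523]
force: [0.2, -0.9, -0.2]
grip_width: 0.0856
finger_force: 0.0
clock: 22.8
position: [0.4657, 0.2353, 0.2296]
tool_rot: [3.14, -0.001, 1.522]
force: [0.2, -0.3, -0.1]
grip_width: 0.0856
finger_force: 0.0
clock: 23.3
position: [0.4641, 0.3765, 0.228]
tool_rot: [-3.14, -0.001, 1.526]
force: [-0.7, 0.1, -0.2]
grip_width: 0.0855
finger_force: 0.0
```

View pics/end.png

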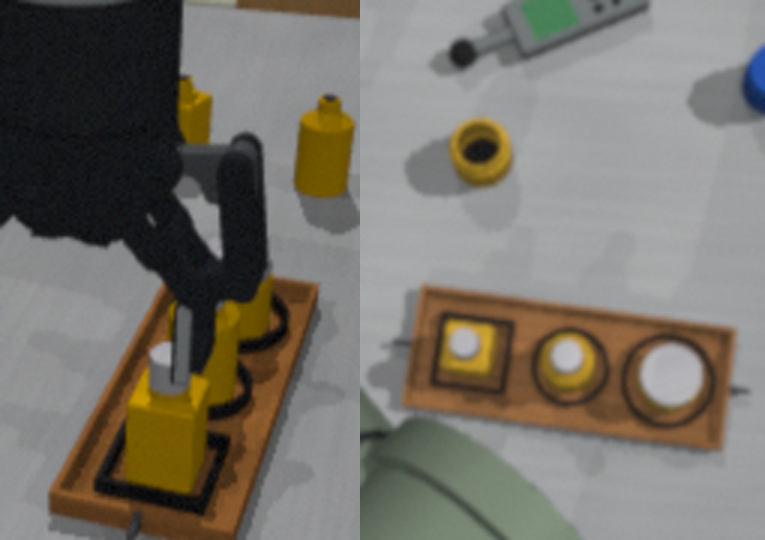

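All three stand in their nests (top view caps at crop (465,342), (567,353) and (671,374)), and the open pieces are untouched. One numeric check, then I hand in.

```bash

python3 - <<'E'
from geo import *
ok=True
for u,v,z,n in[(105,342,.103,(.470,.1215)),(207,353,.110,(.464,.0233)),(311,374,.069,(.4586,-.0771))]:
    d=np.linalg.norm(plane("top",px(u,v,245,120,3),z)-n);print(d);ok&=d<.009
if ok: print(bot.job_done())
E
```

```text
0.0006970353504384066
0.002462110441002327
0.001019629876873797
the job is handed in; nothing more can be done
None
```

The round bottle, square bottle and jar each stand upright in their own nest, measured within about 3 mm of centre in the last pictures; the three open pieces were left standing untouched, and the job is handed in at about 23 s on the robot's clock.

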